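# Clamp the refill caddy and load the keyed pump bottles

### The arm

A 6-joint arm with a two-finger parallel gripper is mounted at the origin on the work surface. World frame = base frame: x ahead of the robot, y to its left, z up, the work surface at z = 0. Lengths are in m, angles in rad, forces in N, time in s.
With the tool pointing down it reaches from about 0.35 to 0.85 m from the base axis. Payload 8.1 kg.
Tool frame: the origin (TCP) lies at the very end of the fingers, on their centre line; the grasp point (between the pads) lies 19 mm behind it; z points along the fingers, y is the direction in which the jaws open and shut (so a half turn about z gives the same grasp; the last joint's range is limited). The gripper opens to 93 mm and grips with 3 to 60 N. Pads are 15 mm wide; open, the fingers measure 128 mm over their backs; the gripper's body (75 mm by 188 mm) begins 65 mm behind the grasp point.
Start: joints at [-1.338, 0.13, 1.488, -0, 1.523, -0.085], TCP at [0.188, -0.57, 0.219] pointing down, gripper open.
Joint ranges: [-2.96, 2.96], [-0.89, 2.26], [0.02, 2.5], [-1.34, 4.48], [0, 2.73], [-2.66, 2.66]. Speed limits (rad/s): [2.39, 2.39, 2.79, 3.14, 3.14, 3.14].

### API

Orientations are given as a rotation vector (axis times angle).
In Python, from plant import * gives the robot as it stands.
- The arm moves only by the tool apply_moves, never from a script. Its argument "commands" is one flat list of numbers, 7 for each row, row after row: the shift along the world's x, y, z in cm, then the turn, a rotation vector about the world's x, y, z in rad, then the finger opening in cm, from 0 to 9.3. A call has 1 to 8 rows; each row shifts and turns the pose as measured when the row begins; what a row does not reach is not made up. A row lasts 1/8 s, in which the tool goes at most 62.5 mm and 10.7 degrees, less where a joint would pass 70% of its speed; a pose out of reach is approached as far as the arm can. A call with a gripper value outside its range is refused whole. The fingers move at their own pace and stop on an object; "squeeze" is the grip in N (left out, the last holds). Time passes only in rows, so rows that do not move let the fingers close. It gives the time, the measured TCP pose, the force and the opening at its end, in the units of the state.
- read_state(): the state, without advancing time (a new reading comes with each control period).
- read_camera(name): name is "scene" or "top" or "wrist"; returns (picture, depth): 420x560x3 uint8, blue, green, red; 420x560 float32, m along the optical axis (not along the pixel's ray), 0 where there is no reading.
- camera_model(name): a dict with "intrinsics" (3x3 intrinsics, pixels), "R" (3x3) and "t" (3): a world point X has camera coordinates R X + t. Camera axes: x right, y down, z forward; pixel columns grow to the right and rows downward; lengths in m; the calibration is good to about 2 mm. A picture is of the moment at which its call begins: read the wrist's pose just before it. camera_model takes no time and is no camera call; for the wrist camera it gives the pose at the moment of the call.
- close_job(): hands the job in, once; it reports no verdict.
Trained networks look in the newest picture that a camera, given by its name, has taken for a name from the list of things; names that differ only in an ending like _2 or _b are one class to them, and where a whole thing is asked for, a point or a joint stands for the part that bears it (a point fixed in the world has none). Each returns a list of dicts, best first, with "conf" (0 to 1); they miss things now and then, are a little off and sometimes report something else, mostly with a low value. They report only what shows in the picture. A call takes as long as a camera call. They do not tell look-alikes from the thing itself.
- find_in(query, camera): "point" ([x, y, z] in m, in the coordinates of the camera as it stood for that picture, good to about 4 mm: the middle of the surface that is visible of it).
- cut_out(query, camera): "mask" (420x560 bool, what is visible of it).
- spot_point(query, camera): "point" ([x, y, z] in m, in the coordinates of the camera as it stood for that picture, good to about 4 mm: a listed point, or the origin of a listed thing).
The state is a dict: "t": time; "q": joint angles; "dq": joint speeds; "joint_torque": joint torques, N m; "tool_pos": TCP position; "orientation": TCP orientation; "force": force on the tool from outside, world axes, zero at the start; "wrist_torque": the same for the moment, N m; "opening": finger opening in m.
Only numpy, scipy, OpenCV 4.12 (cv2) and the standard library are available. Lean on these libraries where they do the work, as an engineer would, in place of code of your own. Each camera call takes 0.05 s, during which the arm holds its last target. There are 200 camera calls.

### The job

Get the empty pump bottles ready for refilling: slide the wooden caddy along the bench, without lifting it, until it is flush against the clamp's back fence, then crank the handle clockwise until it runs against its stop and the jaw holds the caddy firmly against the end stop. Only then put every green bottle upright into a pocket of its own, turned so that its flat side meets the pocket's flat wall and it drops fully home. Leave the cup, the brush and the comb where they are.

Things in the scene. Friction and masses are not known exactly. Their poses are not given: they have to be found in the camera images.
- bottle0: Green plastic pump bottle, upright, empty, 143 mm tall, 0.2 kg, heavy foot that keeps it upright; 2 or 3 are present. Origin: centre of the underside, on the round part's axis; z up. Body up to z = 82 mm is a D prism: radius 27 mm, one flat side 19 mm from the axis facing the bottle's +x (pale label on it); its lowest 6 mm taper in by 3 mm. The white head's nozzle points to -x, away from the flat.
- bottle0_key (a point): Point on that bottle: foot of the flat, 19 mm from the axis in the bottle's +x, at its underside (z = 0).
- bottle0_collar (a point): The white collar of that bottle, on its axis at z = 107 mm: round, 34 mm in diameter, from z = 82 to 118 mm; grip here with the fingers on the bottle's +y and -y sides. Above it a 28 mm wide push head, top at 143 mm; its nozzle reaches 45 mm from the axis in the bottle's -x at z = 126 to 142 mm.
- bottle1: Green plastic pump bottle, upright, empty, 143 mm tall, 0.2 kg, heavy foot that keeps it upright; 2 or 3 are present. Origin: centre of the underside, on the round part's axis; z up. Body up to z = 82 mm is a D prism: radius 27 mm, one flat side 19 mm from the axis facing the bottle's +x (pale label on it); its lowest 6 mm taper in by 3 mm. The white head's nozzle points to -x, away from the flat.
- bottle1_key (a point): Point on that bottle: foot of the flat, 19 mm from the axis in the bottle's +x, at its underside (z = 0).
- bottle1_collar (a point): The white collar of that bottle, on its axis at z = 107 mm: round, 34 mm in diameter, from z = 82 to 118 mm; grip here with the fingers on the bottle's +y and -y sides. Above it a 28 mm wide push head, top at 143 mm; its nozzle reaches 45 mm from the axis in the bottle's -x at z = 126 to 142 mm.
- bottle2: Green plastic pump bottle, upright, empty, 143 mm tall, 0.2 kg, heavy foot that keeps it upright; 2 or 3 are present. Origin: centre of the underside, on the round part's axis; z up. Body up to z = 82 mm is a D prism: radius 27 mm, one flat side 19 mm from the axis facing the bottle's +x (pale label on it); its lowest 6 mm taper in by 3 mm. The white head's nozzle points to -x, away from the flat.
- bottle2_key (a point): Point on that bottle: foot of the flat, 19 mm from the axis in the bottle's +x, at its underside (z = 0).
- bottle2_collar (a point): The white collar of that bottle, on its axis at z = 107 mm: round, 34 mm in diameter, from z = 82 to 118 mm; grip here with the fingers on the bottle's +y and -y sides. Above it a 28 mm wide push head, top at 143 mm; its nozzle reaches 45 mm from the axis in the bottle's -x at z = 126 to 142 mm.
- caddy: Loose wooden caddy, 76 mm in x, 250 mm in y, 42 mm high, 0.7 kg. Origin: centre of the underside. Three D-shaped pockets in a row along y, 84 mm apart, 34 mm deep, 1.75 mm wider all round than a bottle; each flat wall is on the caddy's +x side (yellow strip on the rim there). It starts 85 to 115 mm short of the back fence, a little askew; push on its long near (-x) side.
- pocket0 (a point): Caddy pocket 0: centre of the round part at the pocket floor (8 mm above the caddy's underside); x points to the flat wall.
- pocket0_key (a point): Where the foot of the flat of a bottle seated in that pocket lies (19 mm from the pocket's axis in the caddy's +x, at the floor).
- pocket1 (a point): Caddy pocket 1: centre of the round part at the pocket floor (8 mm above the caddy's underside); x points to the flat wall.
- pocket1_key (a point): Where the foot of the flat of a bottle seated in that pocket lies (19 mm from the pocket's axis in the caddy's +x, at the floor).
- pocket2 (a point): Caddy pocket 2: centre of the round part at the pocket floor (8 mm above the caddy's underside); x points to the flat wall.
- pocket2_key (a point): Where the foot of the flat of a bottle seated in that pocket lies (19 mm from the pocket's axis in the caddy's +x, at the floor).
- clamp_home (a point): Where the caddy's origin belongs, at bench level, when it is flush with back fence and end stop. Axes of the fixed clamp: x points at the back fence, y along the fence to the jaw. Fence face 38 mm from here in +x, end stop's face 125 mm in -y (spanning x = -10 to +38 mm); both steel bars 28 mm high, 22 mm thick.
- jaw_pad: Black rubber pad of the moving jaw, 50 mm long in x, 30 mm high, sprung (2.5 N per mm). Origin: centre of its face, 19 mm above the bench. It faces the clamp's -y and moves that way: at crank 0 its face is 155 mm in +y from clamp_home, 30 mm clear of the end of a caddy that lies home. Cranked on, it also slides the caddy sideways onto the end stop.
- crank (a joint): Crank on a vertical shaft on the green gear housing. 0 is fully open; it grows clockwise seen from above; a full turn (6.283) brings the jaw on by 16 mm; its stop is at 14.5 rad, where the pad is squeezed some 7 mm (17 N). Starts at 0 to 1.5. It stays where it is left and takes about 3 to 5 N at the knob. At 0 the knob lies in the clamp's -x from the shaft.
- crank_axis (a point): On the vertical crank shaft's axis, 95 mm above the bench, 237.5 mm in +y and 5 mm in -x of clamp_home.
- knob_grip (a point): Middle of the upright red crank knob, 18 mm diameter, 40 mm tall (75 to 115 mm above the bench), freely spinning on its own pin, 45 mm from the shaft's axis; this point is 97 mm above the bench.
- cup: White enamel cup, 76 mm wide, 65 mm high, beyond the clamp. Bystander.
- brush: Wooden bristle brush, 190 mm long, 55 mm wide, 44 mm high. Bystander.
- comb: Steel shedding comb with a dark wooden handle, 215 mm long, 50 mm wide, 20 mm high. Bystander.
Not all that is in view belongs to the job. Leave any purple look-alike of the bottle2 alone.

How it is judged:
On the way, in this order (a step that is already met when the one before it is completed fails the run):
1. the caddy lies flush against the back fence (x of caddy in the frame of clamp_home above -0.005 m and angle between the x axis of caddy and the x axis of clamp_home, either way round below 0.05 rad and height (world z) of caddy below 0.006 m), for 0.2 s.
2. the jaw holds the caddy firmly against the end stop (all of step 1 and contact force between jaw_pad and caddy above 8 N and y of caddy in the frame of clamp_home below 0.004 m), for 0.2 s.
3. every bottle present is home in a pocket ((distance between bottle0_key and pocket0_key below 0.007 m or distance between bottle0_key and pocket1_key below 0.007 m or distance between bottle0_key and pocket2_key below 0.007 m) and angle between each of bottle0, bottle1, bottle2's own z axis and vertical below 0.1 rad and linear speed of each of bottle0, bottle1, bottle2 below 0.03 m/s and (distance between bottle1_key and pocket0_key below 0.007 m or distance between bottle1_key and pocket1_key below 0.007 m or distance between bottle1_key and pocket2_key below 0.007 m) and (distance between bottle2_key and pocket0_key below 0.007 m or distance between bottle2_key and pocket1_key below 0.007 m or distance between bottle2_key and pocket2_key below 0.007 m)), for 0.2 s.
At the end, for the whole second after the job is handed in: Every bottle present is upright (within 0.1 rad) and at rest in a pocket with the foot of its flat within 7 mm of the pocket's key point; the caddy is within 5 mm of the back fence, square to it within 0.05 rad, within 4 mm of the end stop, and the jaw pad presses on it with more than 8 N (all of step 2 and all of step 3); the robot touches nothing.
It fails at once if a bystander (cup, brush, comb) was moved by more than 25 mm (distance of any of cup, brush, comb from where it was at the start of the episode above 0.025 m).
It fails at once if the caddy was lifted off the bench by more than 15 mm (height (world z) of caddy above 0.015 m).
It fails at once if a bottle was seated before the caddy was clamped (value of joint crank below 11.5 rad and (distance between any of bottle0_key, bottle1_key, bottle2_key and pocket0_key below 0.007 m or distance between any of bottle0_key, bottle1_key, bottle2_key and pocket1_key below 0.007 m or distance between any of bottle0_key, bottle1_key, bottle2_key and pocket2_key below 0.007 m)).
Of bottle0, bottle1, bottle2 only 2 to 3 are there at a start; the rules pass over those that are not, and their reading is None.
At some moment in a run one of bottle0, bottle1, bottle2 may be knocked a few centimetres aside while the robot is not near it.
It also fails if it takes over 210 s, if anything falls off the work surface, if the arm or the gripper's body presses on something with over 40 N, if the wrist force passes 120 N, or if a joint passes its speed limit or range.

## Working session

There is one attempt and no reset: what is moved stays moved. The work goes in short steps, Python scripts to look and compute and a tool call to move; the robot and the scene stay as the last step left them, time stands still between calls to the robot, and variables do not carry over. Pictures are saved under pics/ and viewed, about 12 in all and at most 16, crops included, and the job is handed in when it is done.

Besides the shell and the picture viewer there is one more tool, called after "Request:" by a JSON object that holds its "op" and its "data". apply_moves: Moves the arm, as the interface text tells. Its arguments: {"type":"object","properties":{"commands":{"type":"array"},"squeeze":{"type":"number"}},"required":["commands"]}

```bash
ls; mkdir -p pics; cat > h.py <<'E'
from plant import *
import numpy as np, cv2
def w(cam,p,m=None):
    m=m or camera_model(cam); R=np.array(m["R"]);t=np.array(m["t"]);return R.T@(np.array(p)-t)
def pix(cam,X,m=None):
    m=m or camera_model(cam);c=np.array(m["R"])@np.array(X)+np.array(m["t"]);u=np.array(m["intrinsics"])@c;return u[:2]/u[2]
def spot(q,cam,f=None):
    return [(round(d["conf"],2),w(cam,d["point"]).round(4).tolist()) for d in (f or spot_point)(q,cam)]
E
python3 - <<'E'
from h import *
s=read_state();print(s)
a,d=read_camera("scene");b,d2=read_camera("top")
cv2.imwrite("pics/scene0.png",a);cv2.imwrite("pics/top0.png",b)
for c in("top","scene"):
    print(c,camera_model(c))
    for q in("bottle0","bottle0_key","bottle0_collar","caddy","pocket0","pocket1","pocket2","clamp_home","jaw_pad","crank_axis","knob_grip","cup","brush","comb"):
        print(q,spot(q,c))
E
```

```text
pics
{'t': 0.0, 'q': array([-1.33842161e+00,  1.31188058e-01,  1.48924055e+00, -1.14945606e-05,
        1.52298800e+00, -8.53932301e-02]), 'dq': array([ 0.00056462, -0.00123501,  0.00135317, -0.00016377,  0.00107629,
        0.00010189]), 'joint_torque': array([-2.31836413e-03, -5.59851766e+01, -4.91755664e+01,  7.66095263e-02,
        3.57118074e-02, -1.51521290e-04]), 'tool_pos': array([ 0.18736133, -0.569414  ,  0.21759264]), 'orientation': array([-3.10022720e+00, -4.96764477e-01,  2.28219468e-04]), 'force': array([-0.56299111, -0.54667448,  0.38408734]), 'wrist_torque': array([ 0.03142227, -0.0006904 , -0.01989396]), 'opening': 0.09328574157922961}
top {'intrinsics': array([[472.00830456,   0.        , 278.91344174],
       [  0.        , 472.00830456, 210.28070344],
       [  0.        ,   0.        ,   1.        ]]), 'R': array([[-1.74860500e-02, -9.99839808e-01, -3.82047744e-03],
       [-9.86653530e-01,  1.78738795e-02, -1.61849736e-01],
       [ 1.61892096e-01,  9.39374960e-04, -9.86808019e-01]]), 't': array([-0.00339547,  0.57876858,  1.24525453])}
bottle0 [(0.83, [0.4273, 
[... 1921 characters left out ...]
1, 0.0096]), (0.67, [0.5229, 0.0709, 0.0081]), (0.61, [0.5272, -0.0956, 0.0115])]
pocket2 [(0.93, [0.5227, -0.0141, 0.0096]), (0.67, [0.5229, 0.0709, 0.0081]), (0.61, [0.5272, -0.0956, 0.0115])]
clamp_home [(0.19, [0.6331, 0.1169, 0.0236])]
jaw_pad [(0.65, [0.5404, -0.0065, 0.0091]), (0.49, [0.6319, 0.1155, 0.0222])]
crank_axis [(0.71, [0.6332, 0.2029, 0.099]), (0.2, [0.5233, 0.0702, 0.0079]), (0.15, [0.5362, 0.0683, 0.007])]
knob_grip [(0.46, [0.6281, 0.2476, 0.0999]), (0.36, [0.7819, -0.1514, 0.0027]), (0.15, [0.4434, 0.2894, 0.0044])]
cup [(0.72, [0.7811, -0.1535, 0.0032])]
brush [(0.85, [0.6925, 0.3596, -0.0019])]
comb [(0.62, [0.787, 0.1091, -0.0007]), (0.56, [0.4286, -0.3576, 0.1047])]
```

View pics/top0.png

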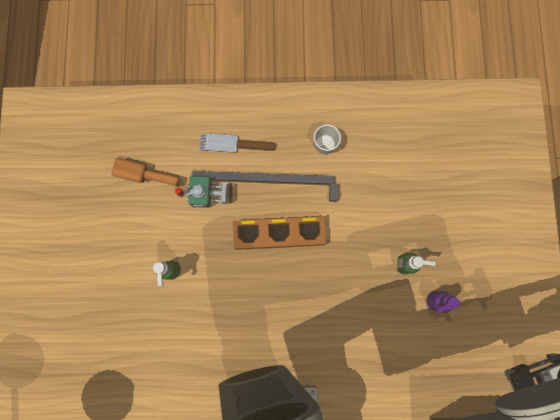

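View pics/scene0.png

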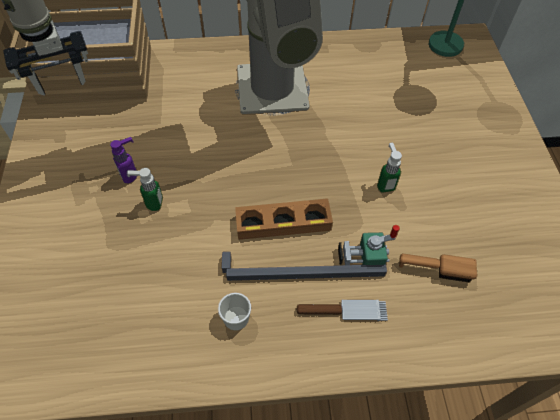

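Two green bottles (top view px (168,270) and (408,263)) and one purple look-alike (440,302). The caddy is at (279,232), the fence along (200..335, 178), the crank at (197,190) and the knob at (179,191). Next I'll measure the fence and caddy yaw by depth.

```bash
cat >> h.py <<'E'
def cloud(cam,d,m=None):
    m=m or camera_model(cam);K=np.array(m["intrinsics"]);v,u=np.indices(d.shape)
    P=np.stack([(u-K[0,2])/K[0,0]*d,(v-K[1,2])/K[1,1]*d,d],-1)
    W=(P-np.array(m["t"]))@np.array(m["R"]);W[d==0]=9;return W
def rect(W,lo,hi,box):
    s=(W[...,2]>lo)&(W[...,2]<hi)&(W[...,0]>box[0])&(W[...,0]<box[1])&(W[...,1]>box[2])&(W[...,1]<box[3])
    p=W[s][:,:2].astype(np.float32);return len(p),cv2.minAreaRect(p*1000),p
E
python3 - <<'E'
from h import *
for c in("top","scene"):
    _,d=read_camera(c);W=cloud(c,d)
    n,r,p=rect(W,.035,.05,(.45,.6,-.18,.15));print(c,"caddy",n,r)
    n,r,p=rect(W,.022,.034,(.63,.72,-.13,.09));print("fence",n,r)
    print(np.polyfit(p[:,1],p[:,0],1))
    n,r,p=rect(W,.022,.034,(.6,.72,-.2,-.12));print("endstop",n,r)
    n,r,p=rect(W,.085,.125,(.55,.7,.225,.31));print("knob",n,r,p.mean(0))
E
```

```text
top caddy 1543 ((519.1746826171875, -10.664329528808594), (76.40634155273438, 249.81497192382812), 1.7298328876495361)
fence 592 ((674.656494140625, -19.403610229492188), (217.38694763183594, 23.061275482177734), 86.9494400024414)
[0.0573207  0.67548178]
endstop 260 ((642.9381103515625, -149.9108123779297), (56.296287536621094, 69.79106140136719), 89.59954071044922)
knob 52 ((624.1485595703125, 250.70071411132812), (17.04473304748535, 15.11819839477539), 83.92842864990234) [0.62350756 0.2498239 ]
scene caddy 1644 ((519.8924560546875, -12.793525695800781), (83.51309967041016, 250.26458740234375), 1.2228673696517944)
fence 775 ((676.946533203125, -19.928604125976562), (220.2733154296875, 26.269683837890625), 87.62555694580078)
[0.05538908 0.67936733]
endstop 328 ((645.8658447265625, -148.98037719726562), (59.37249755859375, 73.30810546875), 88.3179931640625)
knob 84 ((628.488525390625, 247.89114379882812), (17.195423126220703, 17.58637046813965), 50.195152282714844) [0.6306033  0.24719027]
```

Request:
{"op": "apply_moves", "data": {"commands": [2.5,5.5,0,0,0,-0.047,9.3,2.5,5.5,0,0,0,-0.047,9.3,2.5,5.5,0,0,0,-0.047,9.3,2.5,5.5,0,0,0,-0.047,9.3,2.5,5.5,0,0,0,-0.047,9.3,2.5,5.5,0,0,0,-0.047,9.3,2.5,5.5,0,0,0,-0.047,9.3,2.5,5.5,0,0,0,-0.047,9.3]}}

```text
t: 2.6
tool_pos: [0.3895, -0.1197, 0.2179]
orientation: [3.138, -0.123, 0.007]
force: [0.5, 0.0, -0.2]
opening: 0.0927
```

Request:
{"op": "apply_moves", "data": {"commands": [2.3,5.6,0,0,0,0.012,9.3,2.4,5.6,0,0,0,0.012,9.3,0,0,-5,0,0,0,9.3,0,0,-6,0,0,0,9.3,0,0,-5.5,0,0,0,9.3,0,0,-3,0,0,0,9.3,0,0,-0.8,0,0,0,9.3]}}

```text
t: 3.48
tool_pos: [0.4397, 0.0021, 0.0135]
orientation: [3.14, -0.068, 0.024]
force: [-0.8, -0.6, 0.0]
opening: 0.093
```

```bash
cat >> h.py <<'E'
from scipy.spatial.transform import Rotation as Ro
def st():
    s=read_state();M=Ro.from_rotvec(s["orientation"]).as_matrix()
    print("t",round(s["t"],2),"tcp",s["tool_pos"].round(4),"yaxis",round(np.arctan2(M[1,1],M[0,1]),3),"z",M[:,2].round(3),"F",s["force"].round(1),"op",round(s["opening"],4),"q",s["q"].round(2));return s
E
python3 - <<'E'
from h import *
st()
b,d2=read_camera("top");cv2.imwrite("pics/top1.png",b)
for q in("bottle0","pocket0"): print(q,spot(q,"top"))
E
```

```text
t 3.48 tcp [0.4397 0.0021 0.0135] yaxis -1.614 z [ 0.015 -0.001 -1.   ] F [-0.8 -0.6  0. ] op 0.093 q [-0.11 -0.11  2.13  0.    1.11  1.5 ]
bottle0 [(0.87, [0.4262, 0.2865, -0.0027]), (0.72, [0.5203, -0.0127, 0.0059]), (0.58, [0.3279, -0.439, -0.0056]), (0.57, [0.4272, -0.3611, -0.0002])]
pocket0 [(0.67, [0.5222, 0.0717, 0.0071]), (0.58, [0.5206, -0.0125, 0.0096])]
```

View pics/top1.png

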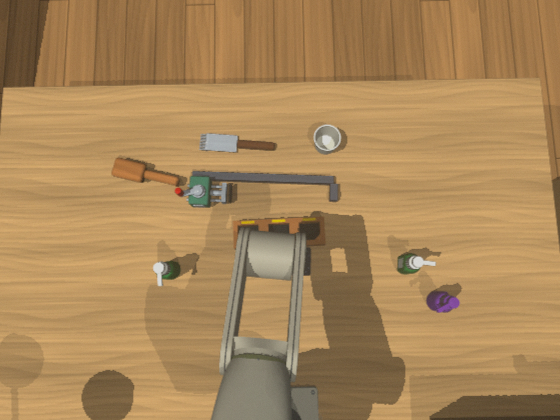

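Only two green bottles are present. I'll push the caddy along the clamp's x.

Request:
{"op": "apply_moves", "data": {"commands": [1.5,-0.5,0,0,0,-0.013,9.3,1.5,-0.3,0,0,0,0,9.3,1.5,-0.1,0,0,0,0,9.3,1.5,-0.1,0,0,0,0,9.3,1.5,-0.1,0,0,0,0,9.3,1.5,-0.1,0,0,0,0,9.3,1.5,-0.1,0,0,0,0,9.3,0.5,0,0,0,0,0,9.3]}}

```text
t: 4.62
tool_pos: [0.5599, -0.0127, 0.0294]
orientation: [3.138, -0.091, 0.044]
force: [-3.2, 0.1, -2.5]
opening: 0.093
```

```bash
python3 - <<'E'
from h import *
st()
_,d=read_camera("top");W=cloud("top",d)
n,r,p=rect(W,.036,.047,(.5,.7,-.18,.14));print(n,r)
E
```

```text
t 4.62 tcp [ 0.5599 -0.0127  0.0294] yaxis -1.629 z [ 0.028 -0.003 -1.   ] F [-3.2  0.1 -2.5] op 0.093 q [-0.11  0.17  1.81  0.    1.14  1.51]
356 ((607.2603149414062, -2.4463958740234375), (285.9651794433594, 82.4637222290039), 85.24596405029297)
```

Request:
{"op": "apply_moves", "data": {"commands": [-0.4,0,-1.0,0,0.028,0,9.3,0.3,0,-0.5,0,0,0,9.3,0.4,0,-0.1,0,0,0,9.3,0.4,0,-0.1,0,0,0,9.3]}}

```text
t: 5.18
tool_pos: [0.5652, -0.0127, 0.0129]
orientation: [3.137, -0.091, -0.008]
force: [-10.2, -0.2, 8.2]
opening: 0.0931
```

```bash
python3 - <<'E'
from h import *
st()
a,d=read_camera("scene");W=cloud("scene",d)
n,r,p=rect(W,.036,.047,(.5,.7,-.18,.14));print(n,r)
cv2.imwrite("pics/s2.png",cv2.resize(a[170:320,180:430],None,fx=3,fy=3))
print(spot("caddy","scene"))
E
```

```text
t 5.17 tcp [ 0.5652 -0.0127  0.0129] yaxis -1.629 z [-0.005 -0.003 -1.   ] F [-10.2  -0.2   8.2] op 0.0931 q [-0.11  0.24  1.76 -0.    1.15  1.52]
1717 ((628.8849487304688, -16.663070678710938), (315.3110656738281, 115.28128814697266), 85.71942901611328)
[(0.79, [0.6103, -0.0194, -0.0006])]
```

View pics/s2.png

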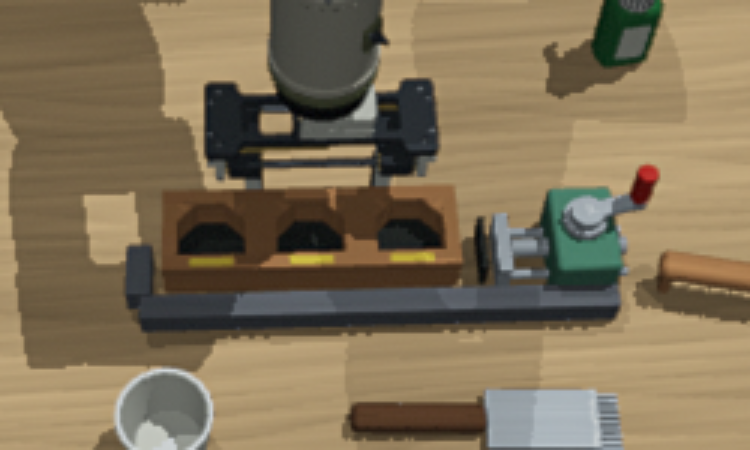

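The caddy is straight, with a gap of about 1 cm to the fence. I'll push on until it makes contact.

Request:
{"op": "apply_moves", "data": {"commands": [0.6,0,0,0,0,0,9.3,0.5,0,0,0,0,0,9.3,0.5,0,0,0,0,0,9.3]}}

```text
t: 5.65
tool_pos: [0.5763, -0.0125, 0.0117]
orientation: [3.137, -0.091, -0.025]
force: [-10.4, 0.7, 8.1]
opening: 0.093
```

```bash
python3 - <<'E'
from h import *
st()
E
```

```text
t 5.65 tcp [ 0.5763 -0.0125  0.0117] yaxis -1.629 z [-0.016 -0.003 -1.   ] F [-10.4   0.7   8.1] op 0.093 q [-0.11  0.28  1.72 -0.01  1.16  1.52]
```

Request:
{"op": "apply_moves", "data": {"commands": [0.4,0,0,0,0,0,9.3,0.4,0,0,0,0,0,9.3,0.4,0,0,0,0,0,9.3]}}

```text
t: 6.02
tool_pos: [0.579, -0.0125, 0.0108]
orientation: [3.136, -0.089, -0.059]
force: [-25.2, -0.9, 22.3]
opening: 0.0929
```

```bash
python3 - <<'E'
from h import *
st()
a,d=read_camera("scene")
cv2.imwrite("pics/s3.png",cv2.resize(a[170:320,180:430],None,fx=3,fy=3))
print(spot("caddy","scene"))
E
```

```text
t 6.03 tcp [ 0.579  -0.0125  0.0108] yaxis -1.628 z [-0.037 -0.003 -0.999] F [-25.2  -0.9  22.3] op 0.0929 q [-0.11  0.31  1.69 -0.01  1.19  1.53]
[(0.64, [0.6279, -0.0224, 0.0015])]
```

View pics/s3.png

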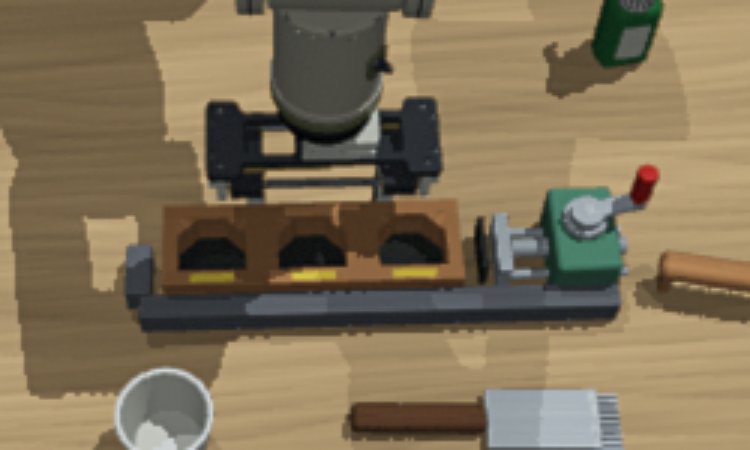

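The caddy is flush: the gap is closed with 25 N. Backing off and going above the knob.

Request:
{"op": "apply_moves", "data": {"commands": [-2,0,0.2,0,-0.02,0,9.3,-2,0,1,0,0,0,9.3,0,0,6,0,0,0,9.3,0,2,5.5,0,0,0,9.3,1,4,4,0,0,0,9.3,2,5.5,2,0,0,0,9.3,2,5.5,0,0,0,0,9.3,2,5.5,0,0,0,0,9.3]}}

```text
t: 7.12
tool_pos: [0.608, 0.2159, 0.2044]
orientation: [3.139, -0.101, -0.02]
force: [0.9, -0.9, 1.2]
opening: 0.093
```

```bash
python3 - <<'E'
from h import *
st()
a,d=read_camera("wrist");W=cloud("wrist",d)
cv2.imwrite("pics/w1.png",a)
for q in ("crank_axis","knob_grip"):print(spot(q,"wrist"))
b,d=read_camera("top");W2=cloud("top",d)
n,r,p=rect(W2,.038,.046,(.5,.7,-.18,.10));print(r,n)
n,r,p=rect(W2,.036,.048,(.5,.7,-.18,.10));print(r,n)
for X in([.6328,.2024,.1],[.6265,.248,.115]):print(pix("wrist",X))
for c,W in(("w",W),("t",W2)):
  for R in(5,10,15,20,25,30):
    m=np.abs(np.hypot(W[...,0]-.6328,W[...,1]-.2024)-R/1000)<.002
    z=W[...,2][m];print(c,R,np.percentile(z,[10,50,90,100]).round(3) if len(z) else None)
E
```

```text
t 7.12 tcp [0.608  0.2159 0.2044] yaxis -1.635 z [-0.013 -0.001 -1.   ] F [ 0.9 -0.9  1.2] op 0.093 q [0.26 0.27 1.36 0.   1.53 1.9 ]
[(0.66, [0.6348, 0.2104, 0.0944])]
[(0.85, [0.6266, 0.2535, 0.0915])]
((625.4406127929688, -22.188064575195312), (245.36810302734375, 77.21646118164062), 86.73997497558594) 1263
((625.6047973632812, -22.434730529785156), (246.02439880371094, 77.78507232666016), 86.57232666015625) 1435
[296.07753729 173.69244786]
[233.65510912 190.05246306]
w 5 [0.301 0.305 0.317 0.32 ]
w 10 [0.231 0.304 0.317 0.319]
w 15 [0.072 0.304 0.317 0.319]
w 20 [0.062 0.304 0.317 0.319]
w 25 [0.055 0.304 0.316 0.319]
w 30 [0.056 0.303 0.311 0.317]
t 5 [0.621 0.623 0.625 0.626]
t 10 [0.619 0.623 0.626 0.628]
t 15 [0.616 0.624 0.626 0.628]
t 20 [0.611 0.624 0.627 0.628]
t 25 [0.058 0.624 0.627 0.629]
t 30 [0.055 0.624 0.628 0.631]
```

View pics/w1.png

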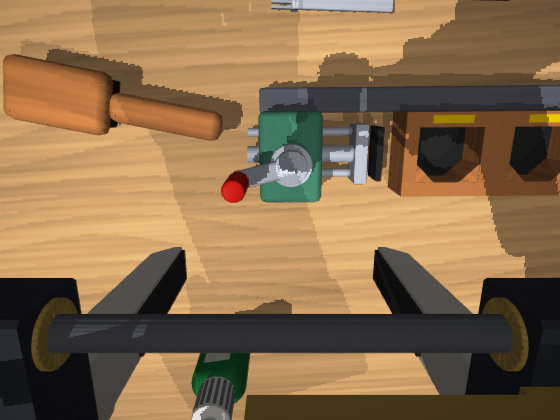

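```bash
python3 - <<'E'
from h import *
a,d=read_camera("wrist");W=cloud("wrist",d)
for c in((292,163),(292,150),(305,163),(275,167),(262,175),(250,180),(234,180),(234,187),(240,192)):print(c,W[c[1],c[0]].round(4))
m=(W[...,2]>.1)&(W[...,2]<.13)&(W[...,1]>.1)&(W[...,0]>.58);m[250:]=0
print(W[m].mean(0),W[m][:,2].max(),cv2.minEnclosingCircle((W[m][:,:2]*1000).astype(np.float32)))
m=(W[...,2]>.068)&(W[...,2]<.1)&(W[...,1]<.225)&(W[...,0]>.6);m[250:]=0
print(W[m].mean(0),W[m][:,2].max(),cv2.minEnclosingCircle((W[m][:,:2]*1000).astype(np.float32)))
E
```

```text
(292, 163) [0.6368 0.203  0.0736]
(292, 150) [0.6473 0.2025 0.0728]
(305, 163) [0.6363 0.1925 0.0743]
(275, 167) [0.6345 0.2171 0.0739]
(262, 175) [0.6285 0.2282 0.0736]
(250, 180) [0.6251 0.2383 0.074 ]
(234, 180) [0.6334 0.2461 0.1133]
(234, 187) [0.6284 0.2465 0.1137]
(240, 192) [0.6246 0.2425 0.1143]
[0.62767294 0.24822972 0.11309347] 0.11684062483784811 ((626.3360595703125, 249.01222229003906), 8.992635726928711)
[0.63434411 0.20761897 0.07377258] 0.07657679052944098 ((632.8837890625, 209.19003295898438), 18.308773040771484)
```

Request:
{"op": "apply_moves", "data": {"commands": [1.9,3.2,0,0,-0.013,0,5,0,0,-3,0,0,0,5,0,0,-4,0,0,0,5,0,0,-3,0,0,0,5], "squeeze": 20}}

```text
t: 7.88
tool_pos: [0.629, 0.2401, 0.1058]
orientation: [3.139, -0.111, 0.01]
force: [-0.0, 1.0, 1.0]
opening: 0.0579
```

```bash
python3 - <<'E'
from h import *
st()
E
```

```text
t 7.88 tcp [0.629  0.2401 0.1058] yaxis -1.642 z [ 0.006 -0.001 -1.   ] F [-0.  1.  1.] op 0.0579 q [ 0.29  0.39  1.39 -0.    1.35  1.93]
```

Request:
{"op": "apply_moves", "data": {"commands": [-0.2,0.8,0,0,0,0,4.5,0,0,-1.4,0,0,0,4.5,0,0,-0.9,0,0,0,4,0,0,0,0,0,0,0.5,0,0,0,0,0,0,0.5,0,0,0,0,0,0,0.5,0,0,0,0,0,0,0.5]}}

```text
t: 8.75
tool_pos: [0.6273, 0.2481, 0.0836]
orientation: [-3.137, 0.115, -0.012]
force: [1.5, -2.8, -4.4]
opening: 0.0179
```

```bash
python3 - <<'E'
from h import *
st()
E
```

```text
t 8.75 tcp [0.6273 0.2481 0.0836] yaxis -1.644 z [ 0.008  0.002 -1.   ] F [ 1.5 -2.8 -4.4] op 0.0179 q [ 0.3   0.41  1.41 -0.    1.32  1.94]
```

```bash
cat > circ.py <<'E'
from h import *
import sys
s=st();c=np.array([.635,.2035]);p=s["tool_pos"][:2];v=p-c
th=np.arctan2(v[1],v[0]);print("R",np.hypot(*v).round(4),"th",th.round(3),"crank mod 2pi",((3.085-th)%(2*np.pi)).round(3))
step=float(sys.argv[1]) if len(sys.argv)>1 else .4
for i in range(8):
    th-=step;n=c+.045*np.array([np.cos(th),np.sin(th)]);print(((n-p)*100).round(1),end=" ");p=n
E
python3 circ.py
```

```text
t 8.75 tcp [0.6273 0.2481 0.0836] yaxis -1.644 z [ 0.008  0.002 -1.   ] F [ 1.5 -2.8 -4.4] op 0.0179 q [ 0.3   0.41  1.41 -0.    1.32  1.94]
R 0.0453 th 1.743 crank mod 2pi 1.342
[ 1.8 -0.1] [ 1.6 -0.7] [ 1.2 -1.3] [ 0.6 -1.7] [-0.1 -1.8] [-0.8 -1.6] [-1.4 -1.2] [-1.7 -0.6]
```

Request:
{"op": "apply_moves", "data": {"commands": [1.8,-0.1,0,0,0,0,0.5,1.6,-0.7,0,0,0,0,0.5,1.2,-1.3,0,0,0,0,0.5,0.6,-1.7,0,0,0,0,0.5]}}

```text
t: 9.25
tool_pos: [0.6799, 0.2179, 0.0839]
orientation: [-3.127, 0.106, -0.015]
force: [7.4, 7.6, -9.2]
opening: 0.0173
```

```bash
python3 circ.py
```

```text
t 9.25 tcp [0.6799 0.2179 0.0839] yaxis -1.638 z [ 0.01   0.012 -1.   ] F [ 7.4  7.6 -9.2] op 0.0173 q [0.23 0.51 1.28 0.01 1.34 1.87]
R 0.0472 th 0.311 crank mod 2pi 2.774
[-0.  -1.8] [-0.5 -1.7] [-1.1 -1.4] [-1.6 -0.8] [-1.8 -0.1] [-1.7  0.6] [-1.3  1.2] [-0.8  1.6]
```

Request:
{"op": "apply_moves", "data": {"commands": [0,-1.8,0,0,0,0,0.5,-0.5,-1.7,0,0,0,0,0.5,-1.1,-1.4,0,0,0,0,0.5,-1.6,-0.8,0,0,0,0,0.5,-1.8,-0.1,0,0,0,0,0.5,-1.7,0.6,0,0,0,0,0.5,-1.3,1.2,0,0,0,0,0.5]}}

```text
t: 10.12
tool_pos: [0.6029, 0.1751, 0.0837]
orientation: [-3.126, 0.109, -0.029]
force: [6.7, 0.4, -7.2]
opening: 0.0173
```

```bash
python3 circ.py
```

```text
t 10.12 tcp [0.6029 0.1751 0.0837] yaxis -1.641 z [ 0.019  0.013 -1.   ] F [ 6.7  0.4 -7.2] op 0.0173 q [0.2  0.28 1.57 0.01 1.27 1.83]
R 0.0428 th -2.417 crank mod 2pi 5.502
[-1.1  1.4] [-0.2  1.8] [0.5 1.7] [1.1 1.4] [1.6 0.8] [1.8 0.2] [ 1.7 -0.5] [ 1.4 -1.2]
```

Request:
{"op": "apply_moves", "data": {"commands": [-1.0,1.4,0,0,0,0,0.5,-0.2,1.8,0,0,0,0,0.5,0.5,1.7,0,0,0,0,0.5,1.1,1.4,0,0,0,0,0.5,1.6,0.8,0,0,0,0,0.5,1.8,0.2,0,0,0,0,0.5,1.7,-0.5,0,0,0,0,0.5,1.4,-1.2,0,0,0,0,0.5]}}

```text
t: 11.12
tool_pos: [0.671, 0.2341, 0.0837]
orientation: [-3.137, 0.105, -0.02]
force: [-9.3, -1.5, 4.1]
opening: 0.0176
```

```bash
sed -i 's/\[.635,.2035\]/[.636,.2035]/' circ.py; python3 circ.py
```

```text
t 11.12 tcp [0.671  0.2341 0.0837] yaxis -1.638 z [ 0.013  0.002 -1.   ] F [-9.3 -1.5  4.1] op 0.0176 q [ 0.26  0.5   1.29 -0.    1.34  1.9 ]
R 0.0465 th 0.719 crank mod 2pi 2.366
[ 0.8 -1.7] [ 0.2 -1.8] [-0.5 -1.7] [-1.1 -1.4] [-1.6 -0.8] [-1.8 -0.2] [-1.7  0.5] [-1.4  1.2]
```

Request:
{"op": "apply_moves", "data": {"commands": [0.8,-1.7,0,0,0,0,0.5,0.2,-1.8,0,0,0,0,0.5,-0.5,-1.7,0,0,0,0,0.5,-1.1,-1.4,0,0,0,0,0.5,-1.6,-0.8,0,0,0,0,0.5,-1.8,-0.2,0,0,0,0,0.5,-1.7,0.5,0,0,0,0,0.5,-1.4,1.2,0,0,0,0,0.5]}}

```text
t: 12.12
tool_pos: [0.6035, 0.1741, 0.084]
orientation: [-3.132, 0.107, -0.037]
force: [6.1, 1.0, -6.7]
opening: 0.0179
```

```bash
python3 circ.py .35
```

```text
t 12.12 tcp [0.6035 0.1741 0.084 ] yaxis -1.639 z [ 0.024  0.007 -1.   ] F [ 6.1  1.  -6.7] op 0.0179 q [0.2  0.28 1.57 0.   1.27 1.84]
R 0.0438 th -2.407 crank mod 2pi 5.492
[-0.9  1.3] [-0.3  1.5] [0.2 1.6] [0.7 1.4] [1.2 1. ] [1.5 0.6] [1.6 0. ] [ 1.5 -0.5]
```

Request:
{"op": "apply_moves", "data": {"commands": [-0.9,1.3,0,0,0,0,0.5,-0.3,1.5,0,0,0,0,0.5,0.2,1.6,0,0,0,0,0.5,0.7,1.4,0,0,0,0,0.5,1.2,1.0,0,0,0,0,0.5,1.5,0.6,0,0,0,0,0.5,1.6,0,0,0,0,0,0.5]}}

```text
t: 13.0
tool_pos: [0.6418, 0.2492, 0.0838]
orientation: [3.139, -0.106, 0.033]
force: [-5.2, -6.3, 3.2]
opening: 0.0175
```

```bash
python3 circ.py .15
```

```text
t 13.0 tcp [0.6418 0.2492 0.0838] yaxis -1.638 z [ 0.021 -0.002 -1.   ] F [-5.2 -6.3  3.2] op 0.0175 q [ 0.3   0.44  1.37 -0.01  1.31  1.94]
R 0.0461 th 1.446 crank mod 2pi 1.639
[ 0.6 -0.2] [ 0.6 -0.2] [ 0.6 -0.3] [ 0.5 -0.4] [ 0.5 -0.5] [ 0.4 -0.5] [ 0.3 -0.6] [ 0.2 -0.6]
```

Crank is at about 14.2. Continuing in small steps to the stop.

Request:
{"op": "apply_moves", "data": {"commands": [0.6,-0.2,0,0,0,0,0.5,0.6,-0.2,0,0,0,0,0.5,0.6,-0.3,0,0,0,0,0.5]}}

```text
t: 13.38
tool_pos: [0.6564, 0.2451, 0.0836]
orientation: [-3.139, 0.103, -0.02]
force: [-23.5, 8.0, 11.4]
opening: 0.0178
```

```bash
python3 circ.py .15
```

```text
t 13.38 tcp [0.6564 0.2451 0.0836] yaxis -1.636 z [ 0.013  0.    -1.   ] F [-23.5   8.   11.4] op 0.0178 q [ 0.29  0.48  1.32 -0.    1.33  1.92]
R 0.0463 th 1.116 crank mod 2pi 1.969
[ 0.5 -0.5] [ 0.5 -0.4] [ 0.5 -0.5] [ 0.4 -0.6] [ 0.3 -0.6] [ 0.2 -0.6] [ 0.1 -0.7] [-0.  -0.7]
```

At the stop (24 N of resistance, estimate 14.5 rad). Release and rise.

Request:
{"op": "apply_moves", "data": {"commands": [-0.1,0,0,0,0,0,1.8,0,0,0,0,0,0,4,0,0,0,0,0,0,4,0,0,3,0,0,0,4,0,0,5,0,0,0,9.3,0,0,5,0,0,0,9.3,-3,0,0,0,0,0,9.3,-6,0,0,0,0,0,9.3]}}

```text
t: 14.38
tool_pos: [0.5673, 0.2452, 0.2181]
orientation: [-3.136, 0.107, -0.029]
force: [-0.7, 0.1, 1.5]
opening: 0.0754
```

```bash
python3 - <<'E'
from h import *
st()
b,d=read_camera("top");W=cloud("top",d)
print(rect(W,.038,.046,(.5,.7,-.18,.098))[:2])
n,r,p=rect(W,.085,.125,(.55,.75,.225,.31));print("knob",n,r[0])
for q in("bottle0","bottle0_collar","bottle0_key","pocket0","jaw_pad","knob_grip"): print(q,spot(q,"top"))
a,d=read_camera("scene")
for q in("bottle0","bottle0_collar","bottle0_key","pocket0"): print(q,spot(q,"scene"))
cv2.imwrite("pics/s4.png",cv2.resize(a[130:320,100:430],None,fx=2.4,fy=2.4))
E
```

```text
t 14.38 tcp [0.5673 0.2452 0.2181] yaxis -1.639 z [ 0.019  0.003 -1.   ] F [-0.7  0.1  1.5] op 0.0754 q [ 0.33  0.16  1.46 -0.    1.51  1.97]
(1317, ((625.5375366210938, -29.45941925048828), (249.0636444091797, 77.69088745117188), 86.98065185546875))
knob 33 (652.63623046875, 247.5578155517578)
bottle0 [(0.89, [0.428, -0.3599, -0.0024]), (0.59, [0.3244, -0.4364, -0.0027])]
bottle0_collar []
bottle0_key [(0.71, [0.4221, 0.2904, -0.0026]), (0.22, [0.4303, -0.3405, 0.0013])]
pocket0 [(0.8, [0.6227, -0.1135, 0.0037]), (0.75, [0.4234, 0.2881, -0.0023]), (0.7, [0.6295, -0.0293, 0.0071])]
jaw_pad [(0.52, [0.6323, 0.0891, 0.0222])]
knob_grip [(0.55, [0.653, 0.2478, 0.0971])]
bottle0 [(0.76, [0.3249, -0.4397, 0.0009]), (0.73, [0.6506, -0.0277, 0.0112]), (0.65, [0.4248, 0.2864, 0.0014]), (0.56, [0.4261, -0.3569, 0.0022])]
bottle0_collar []
bottle0_key []
pocket0 [(0.92, [0.6353, 0.0513, 0.0119]), (0.76, [0.6287, -0.1177, 0.0087]), (0.6, [0.6277, -0.0315, 0.0101])]
```

View pics/s4.png

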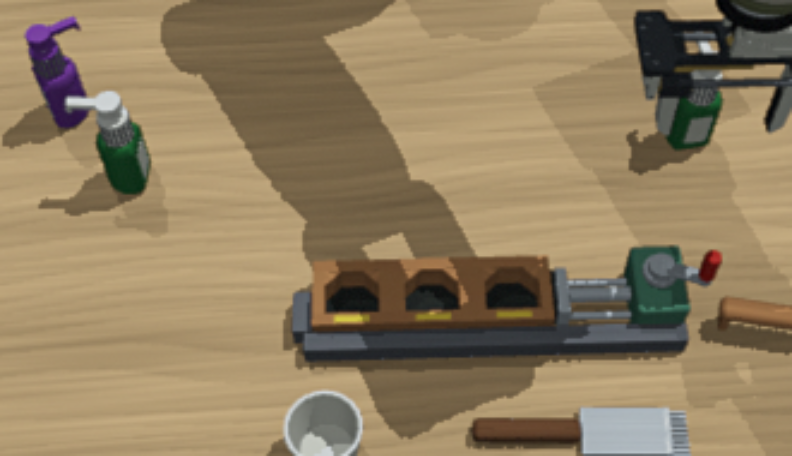

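Clamped: the pad is on the caddy, and the caddy is at the end stop. Next, bottle B at about (0.425, 0.288).

Request:
{"op": "apply_moves", "data": {"commands": [-5.5,1,1,0,0.02,0.02,9.3,-5.5,1,1,0,0,0.02,9.3,-5.5,1,1,0,0,0.02,9.3,-5.5,1,1,0,0,0.02,9.3,0,0,0,0,0,0,9.3]}}

```text
t: 15.6
tool_pos: [0.343, 0.2857, 0.2567]
orientation: [-3.139, -0.02, 0.01]
force: [0.6, -0.4, 0.3]
opening: 0.0928
```

```bash
cat > bot.py <<'E'
from h import *
import sys
c0=np.array([float(sys.argv[1]),float(sys.argv[2])]);cam=sys.argv[3] if len(sys.argv)>3 else "wrist"
s=st();a,d=read_camera(cam);m=camera_model(cam);W=cloud(cam,d,m)
if len(sys.argv)>4: cv2.imwrite(sys.argv[4],a)
print(pix(cam,[*c0,.143],m),spot("bottle0_collar",cam),spot("bottle0",cam))
near=(np.hypot(W[...,0]-c0[0],W[...,1]-c0[1])<.075)
h=near&(W[...,2]>.130)&(W[...,2]<.15);P=W[h];print("head n",len(P))
if len(P)>10:
    (cx,cy),r=cv2.minEnclosingCircle((P[:,:2]*1000).astype(np.float32));print("rect",cv2.minAreaRect((P[:,:2]*1000).astype(np.float32)))
    # template fit: disc r14 + nozzle strip to 45 (width 12)
    from scipy.ndimage import distance_transform_edt as edt
    from scipy.optimize import minimize
    Q=P[:,:2]
    def sd(p):
        v=Q-p[:2];e=-np.array([np.cos(p[2]),np.sin(p[2])]);a_=v@e;b=v@np.array([-e[1],e[0]])
        d1=np.hypot(a_,b)-.014; aa=np.clip(a_,0,.040);d2=np.hypot(a_-aa,b)-.005
        return np.maximum(np.minimum(d1,d2),0),a_,b,e
    far=Q[np.argmax(np.hypot(*(Q-np.median(Q,0)).T))];best=None
    for k in range(12):
        y0=k*np.pi/6
        def f(p):
            d_,a_,b,e=sd(p);return (d_**2).mean()*1e6+ (min(0,a_.max()-.045)*1e3)**2*.2
        for dx in(0,):
            r_=minimize(f,[*c0,y0],method="Nelder-Mead",options=dict(xatol=1e-5,fatol=1e-4,maxiter=600,initial_simplex=[[*c0,y0],[c0[0]+.01,c0[1],y0],[c0[0],c0[1]+.01,y0],[*c0,y0+.3]]))
            if best is None or r_.fun<best.fun:best=r_
    print("fit axis",best.x[:2].round(4),"yaw",round((best.x[2]+np.pi)%(2*np.pi)-np.pi,3),"cost",round(best.fun,3),"maxreach",sd(best.x)[1].max().round(4))
G=near&(W[...,2]>.02)&(W[...,2]<.08);print("body n",G.sum(), W[G].mean(0) if G.any() else "")
C=near&(W[...,2]>.09)&(W[...,2]<.118);print("collar n",C.sum(), W[C].mean(0).round(4) if C.any() else "", [W[C][:,i].min().round(4) for i in(0,1)]+[W[C][:,i].max().round(4) for i in(0,1)] if C.any() else "")
E
python3 bot.py .425 .288 wrist pics/w2.png; python3 bot.py .425 .288 scene
```

```text
t 15.6 tcp [0.343  0.2857 0.2567] yaxis -1.558 z [-0.007  0.002 -1.   ] F [ 0.6 -0.4  0.3] op 0.0928 q [ 0.57 -0.3   1.83  0.01  1.62  2.13]
[279.67257243 100.13025637] [] [(0.83, [0.4251, 0.2874, -0.0027])]
head n 1696
rect ((411.5083923339844, 290.18450927734375), (26.910486221313477, 56.95875930786133), 84.09123992919922)
fit axis [0.4265 0.2889] yaw 0.103 cost 0.005 maxreach 0.045
body n 631 [0.42386766 0.28832417 0.07645232]
collar n 250 [0.4268 0.2886 0.1165] [np.float64(0.41), np.float64(0.2715), np.float64(0.4434), np.float64(0.3056)]
t 15.75 tcp [0.3455 0.2846 0.2553] yaxis -1.561 z [-0.008  0.    -1.   ] F [ 0.6 -0.5  0.3] op 0.0929 q [ 0.57 -0.3   1.83  0.    1.62  2.13]
[395.720033   154.77830304] [] [(0.73, [0.3226, -0.4401, 0.0013]), (0.72, [0.4284, -0.3544, 0.0033]), (0.64, [0.7862, 0.1062, -0.0008]), (0.56, [0.4234, 0.2892, 0.0008])]
head n 143
rect ((412.22003173828125, 289.2779541015625), (26.50416374206543, 59.080413818359375), 85.41459655761719)
fit axis [0.427  0.2879] yaw 0.095 cost 0.176 maxreach 0.0449
body n 297 [0.43997819 0.28146034 0.0528199 ]
collar n 102 [0.4365 0.2829 0.1047] [np.float64(0.4197), np.float64(0.2699), np.float64(0.445), np.float64(0.3049)]
```

View pics/w2.png

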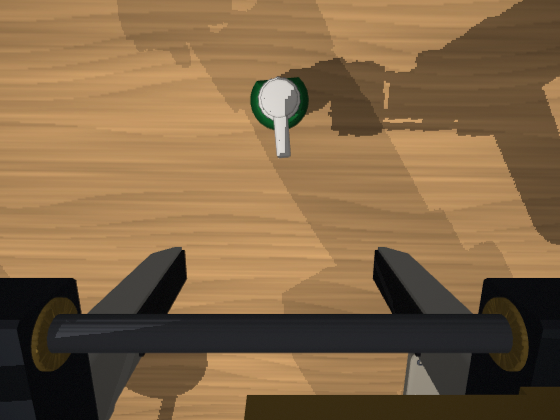

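```bash
python3 - <<'E'
from h import *
a,d=read_camera("wrist");W=cloud("wrist",d)
g=(W[...,2]>.130)&(W[...,2]<.15)&(np.hypot(W[...,0]-.4265,W[...,1]-.2889)<.07)
P=W[g]
for lo in np.arange(.375,.442,.006):
    s=(P[:,0]>=lo)&(P[:,0]<lo+.006)
    if s.any():print(round(lo+.003,3),s.sum(),P[s][:,1].min().round(4),P[s][:,1].max().round(4),P[s][:,1].mean().round(4),P[s][:,2].mean().round(4))
E
```

```text
0.378 3 0.2809 0.2888 0.2859 0.1327
0.384 96 0.2803 0.2903 0.2854 0.1408
0.39 115 0.2803 0.2911 0.2857 0.1409
0.396 116 0.2812 0.2919 0.2864 0.141
0.402 116 0.2813 0.2927 0.287 0.1409
0.408 126 0.2821 0.2927 0.2875 0.1409
0.414 180 0.2786 0.2994 0.2889 0.1423
0.42 273 0.2757 0.3023 0.2891 0.1425
0.426 332 0.2757 0.3031 0.2892 0.1426
0.432 267 0.2766 0.3016 0.2895 0.1426
0.438 92 0.2804 0.2979 0.2889 0.1423
```

Request:
{"op": "apply_moves", "data": {"commands": [4,0.2,-1,0,-0.008,0.085,7,4.1,0.2,-2,0,0,0,7,0,0,-2,0,0,0,6,0,0,0,0,0,0,6]}}

```text
t: 16.45
tool_pos: [0.4314, 0.2868, 0.2016]
orientation: [3.136, 0.145, -0.006]
force: [-0.5, -0.3, -0.6]
opening: 0.0609
```

```bash
python3 -c "
from h import *
st()"
```

```text
t 16.45 tcp [0.4314 0.2868 0.2016] yaxis -1.478 z [-0.003 -0.002 -1.   ] F [-0.5 -0.3 -0.6] op 0.0609 q [ 0.49 -0.08  1.73 -0.    1.49  1.97]
```

Request:
{"op": "apply_moves", "data": {"commands": [-0.5,0.2,-3,0,0,0,6,0,0,-4,0,0,0,6,0,0,-3,0,0,0,6,0,0,-1.0,0,0,0,6]}}

```text
t: 16.95
tool_pos: [0.4292, 0.2893, 0.0936]
orientation: [-3.138, -0.142, -0.003]
force: [-0.4, 0.2, -0.4]
opening: 0.0602
```

```bash
python3 -c "
from h import *
st()"
```

```text
t 16.95 tcp [0.4292 0.2893 0.0936] yaxis -1.48 z [ 0.002  0.001 -1.   ] F [-0.4  0.2 -0.4] op 0.0602 q [ 0.49  0.    1.86 -0.    1.28  1.97]
```

Request:
{"op": "apply_moves", "data": {"commands": [-0.25,0,-0.5,0,0,0,6,0,0,0,0,0,0,2.5,0,0,0,0,0,0,2.5,0,0,0,0,0,0,2.5,0,0,0,0,0,0,2.5,0,0,0.5,0,0,0,2.5,0,0,3,0,0,0,2.5,0,0,4,0,0,0,2.5], "squeeze": 25}}

```text
t: 17.95
tool_pos: [0.4261, 0.289, 0.166]
orientation: [3.138, 0.142, -0.001]
force: [0.7, -0.6, -1.4]
opening: 0.0335
```

```bash
python3 -c "
from h import *
st()"
```

```text
t 17.95 tcp [0.4261 0.289  0.166 ] yaxis -1.48 z [-0.    -0.001 -1.   ] F [ 0.7 -0.6 -1.4] op 0.0335 q [ 0.5  -0.07  1.79 -0.    1.42  1.98]
```

Bottle is held (opening 33.5 mm). Carrying it towards pocket 2.

Request:
{"op": "apply_moves", "data": {"commands": [1.9,-4.8,1,0,0,-0.03,2.5,1.9,-4.8,1,0,0,-0.03,2.5,1.9,-4.8,1,0,0,-0.03,2.5,1.9,-4.8,0.5,0,0,-0.03,2.5,1.8,-4.8,0,0,0,-0.03,2.5,0,0,0,0,0,0,2.5,0,0,0,0,0,0,2.5]}}

```text
t: 18.82
tool_pos: [0.5238, 0.0433, 0.2091]
orientation: [-3.138, 0.097, -0.014]
force: [0.3, 0.2, -2.4]
opening: 0.0336
```

```bash
python3 - <<'E'
from h import *
st()
a,d=read_camera("wrist");m=camera_model("wrist");W=cloud("wrist",d,m)
cv2.imwrite("pics/w3.png",a)
print(spot("pocket0","wrist"),spot("caddy","wrist"),spot("clamp_home","wrist"))
# caddy top plane
k=(W[...,2]>.035)&(W[...,2]<.05)&(W[...,0]>.55)&(W[...,0]<.7)&(W[...,1]<.12)
print(k.sum(),W[k].mean(0));print(cv2.minAreaRect((W[k][:,:2]*1000).astype(np.float32)))
hole=(W[...,2]<.03)&(W[...,0]>.592)&(W[...,0]<.66)&(W[...,1]>-.18)&(W[...,1]<.085)
im=k.astype(np.uint8)*255
cv2.imwrite("pics/mask.png",im)
for q in([.5965,0.05],[.5965,-.034]):print(pix("wrist",[*q,.042]))
E
```

```text
t 18.82 tcp [0.5238 0.0433 0.2091] yaxis -1.632 z [ 0.009  0.002 -1.   ] F [ 0.3  0.2 -2.4] op 0.0336 q [-0.02 -0.08  1.72  0.    1.49  1.62]
[(0.97, [0.6259, -0.1186, 0.009]), (0.94, [0.63, -0.028, 0.0055]), (0.94, [0.6391, 0.0498, 0.0059]), (0.32, [0.6231, -0.0303, 0.0007])] [(0.87, [0.6241, -0.0306, -0.0021]), (0.25, [0.6525, 0.0544, 0.0164])] []
16723 [ 0.62719094 -0.03217071  0.04161766]
((627.2225952148438, -22.877777099609375), (268.4021301269531, 76.53082275390625), 86.93360137939453)
[270.57343621 114.36728532]
[365.13206815 108.63185819]
```

View pics/w3.png

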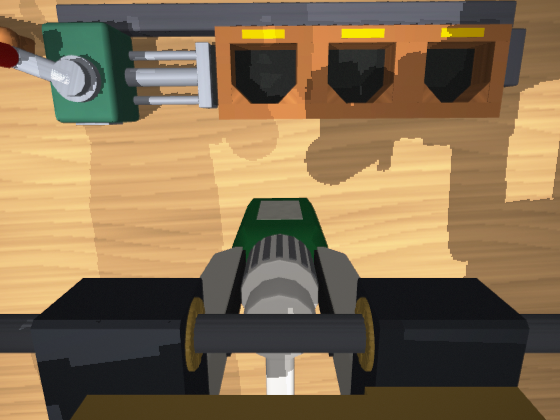

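```bash
cat > pock.py <<'E'
from h import *
def pockets(cam="wrist",yaw=-.056):
    a,d=read_camera(cam);m=camera_model(cam);W=cloud(cam,d,m);K=np.array(m["intrinsics"]);R=np.array(m["R"]);t=np.array(m["t"])
    k=((np.abs(W[...,2]-.042)<.006)&(W[...,0]>.56)&(W[...,0]<.69)&(W[...,1]<.1)&(W[...,1]>-.19)).astype(np.uint8)
    cs,hi=cv2.findContours(k,cv2.RETR_CCOMP,cv2.CHAIN_APPROX_NONE)
    o=-R.T@t;ex=np.array([np.cos(yaw),np.sin(yaw)]);ey=np.array([-ex[1],ex[0]])
    for c,h in zip(cs,hi[0]):
        if len(c)<60:continue
        p=c[:,0,:].astype(float);r=np.c_[(p[:,0]-K[0,2])/K[0,0],(p[:,1]-K[1,2])/K[1,1],np.ones(len(p))]@R
        X=(o+r*((.042-o[2])/r[:,2])[:,None])[:,:2];A=X@ex;B=X@ey
        a0,a1=np.percentile(A,[1,99]);b0,b1=np.percentile(B,[1,99])
        cen=(a1-.02075)*ex+(b0+b1)/2*ey if h[3]>=0 else (a0+a1)/2*ex+(b0+b1)/2*ey
        print("hole" if h[3]>=0 else "outer",len(c),"size",(a1-a0).round(4),(b1-b0).round(4),"centre",cen.round(4),"rect",cv2.minAreaRect((X*1000).astype(np.float32))[2])
if __name__=="__main__":
    st();pockets()
E
python3 pock.py
```

```text
t 19.02 tcp [0.5236 0.0443 0.209 ] yaxis -1.63 z [ 0.009  0.002 -1.   ] F [ 0.3 -0.2 -2. ] op 0.0334 q [-0.01 -0.08  1.72  0.    1.49  1.62]
outer 761 size 0.0758 0.2497 centre [ 0.6265 -0.0313] rect 86.65013122558594
hole 214 size 0.0498 0.0581 centre [0.6347 0.0521] rect 86.62557220458984
hole 217 size 0.0497 0.0563 centre [ 0.6257 -0.1139] rect 86.6252670288086
hole 211 size 0.0496 0.0576 centre [ 0.6304 -0.0307] rect 87.4356918334961
```

Request:
{"op": "apply_moves", "data": {"commands": [5.5,0.4,-1,0,0.009,0,2.5,5.5,0.4,-1,0,0,0,2.5,0,0,0,0,0,0,2.5,0,0,0,0,0,0,2.5]}}

```text
t: 19.58
tool_pos: [0.6331, 0.0565, 0.185]
orientation: [-3.139, 0.084, 0.009]
force: [0.6, -0.1, -1.4]
opening: 0.0336
```

```bash
python3 -c "
from h import *
st()"
```

```text
t 19.57 tcp [0.6331 0.0565 0.185 ] yaxis -1.624 z [-0.006  0.002 -1.   ] F [ 0.6 -0.1 -1.4] op 0.0336 q [0.01 0.25 1.42 0.   1.48 1.63]
```

Request:
{"op": "apply_moves", "data": {"commands": [0.1,-0.45,-1.5,0,-0.006,-0.01,2.5,0,0,-2.4,0,0,0,2.5,0,0,0,0,0,0,2.5]}}

```text
t: 19.95
tool_pos: [0.6326, 0.052, 0.1468]
orientation: [-3.138, 0.1, -0.007]
force: [-0.4, -0.2, -1.3]
opening: 0.0333
```

```bash
python3 -c "
from h import *
st()"
```

```text
t 19.95 tcp [0.6326 0.052  0.1468] yaxis -1.635 z [ 0.004  0.002 -1.   ] F [-0.4 -0.2 -1.3] op 0.0333 q [0.   0.26 1.47 0.   1.4  1.63]
```

Request:
{"op": "apply_moves", "data": {"commands": [0.15,0,-1,0,0,0,2.5,0,0,-1,0,0,0,2.5,0,0,-0.8,0,0,0,2.5]}}

```text
t: 20.32
tool_pos: [0.6355, 0.0516, 0.1212]
orientation: [-3.138, 0.101, -0.017]
force: [0.4, -1.0, -1.4]
opening: 0.0334
```

```bash
python3 -c "
from h import *
st()"
```

```text
t 20.32 tcp [0.6355 0.0516 0.1212] yaxis -1.635 z [ 0.011  0.001 -1.   ] F [ 0.4 -1.  -1.4] op 0.0334 q [-0.    0.28  1.5   0.    1.35  1.63]
```

Request:
{"op": "apply_moves", "data": {"commands": [-0.1,0,-0.8,0,0.011,0,2.5,0,0,-0.8,0,0,0,2.5,0,0,-0.6,0,0,0,2.5]}}

```text
t: 20.7
tool_pos: [0.6369, 0.0513, 0.1001]
orientation: [-3.139, 0.101, -0.007]
force: [-3.1, 0.3, 25.9]
opening: 0.034
```

```bash
python3 -c "
from h import *
st()"
```

```text
t 20.7 tcp [0.6369 0.0513 0.1001] yaxis -1.635 z [ 0.004  0.001 -1.   ] F [-3.1  0.3 25.9] op 0.034 q [-0.    0.31  1.5   0.    1.33  1.63]
```

Request:
{"op": "apply_moves", "data": {"commands": [-0.2,0,0.1,0,0,0,2.5,0,0,0,0,0,0,6,0,0,0,0,0,0,6,0,0,0,0,0,0,6,0,0,3,0,0,0,6,0,0,5,0,0,0,7,-4,0,2,0,0,0,8,-4,0,0,0,0,0,9]}}

```text
t: 21.7
tool_pos: [0.5526, 0.0516, 0.2012]
orientation: [-3.138, 0.101, 0.0]
force: [0.8, 0.1, 0.3]
opening: 0.0856
```

```bash
python3 bot.py .6347 .0521 wrist pics/w4.png; python3 pock.py; python3 bot.py .427 -.357 top; python3 -c "
from h import *
print(spot('bottle0','scene'))"
```

```text
t 21.7 tcp [0.5526 0.0516 0.2012] yaxis -1.635 z [-0.     0.002 -1.   ] F [0.8 0.1 0.3] op 0.0856 q [-0.    0.02  1.64  0.    1.49  1.63]
[272.67773207  86.78070318] [] [(0.73, [0.628, 0.054, 0.0002])]
head n 2765
rect ((614.4926147460938, 57.22771453857422), (27.433063507080078, 56.8384895324707), 75.40673828125)
fit axis [0.6303 0.0533] yaw -0.057 cost 0.015 maxreach 0.0449
body n 12078 [0.64158388 0.04919614 0.03431261]
collar n 0  
t 21.85 tcp [0.5512 0.0517 0.1993] yaxis -1.635 z [-0.003  0.002 -1.   ] F [-0.   0.3 -0.8] op 0.0897 q [-0.    0.02  1.64  0.    1.49  1.63]
outer 981 size 0.076 0.2497 centre [ 0.6277 -0.0314] rect 86.88724517822266
hole 216 size 0.0499 0.0572 centre [ 0.6319 -0.0307] rect 86.35314178466797
hole 222 size 0.0499 0.0561 centre [ 0.6274 -0.1139] rect 87.12901306152344
t 21.9 tcp [0.5522 0.0516 0.1994] yaxis -1.635 z [-0.003  0.002 -1.   ] F [-0.1  0.3 -0.6] op 0.09 q [-0.    0.02  1.64  0.    1.48  1.63]
[417.96235887 261.76674459] [] [(0.84, [0.3248, -0.4373, -0.0005])]
head n 164
rect ((422.3441467285156, -369.7254333496094), (57.056007385253906, 27.32503890991211), 70.28952026367188)
fit axis [ 0.4273 -0.3556] yaw 1.459 cost 0.01 maxreach 0.045
body n 178 [ 0.42465561 -0.34366603  0.06035957]
collar n 69 [ 0.4254 -0.3458  0.1092] [np.float64(0.4102), np.float64(-0.3603), np.float64(0.4438), np.float64(-0.3384)]
[(0.73, [0.3226, -0.4401, 0.0013]), (0.72, [0.4284, -0.3544, 0.0033]), (0.64, [0.7862, 0.1062, -0.0008]), (0.56, [0.4234, 0.2892, 0.0008])]
```

View pics/w4.png

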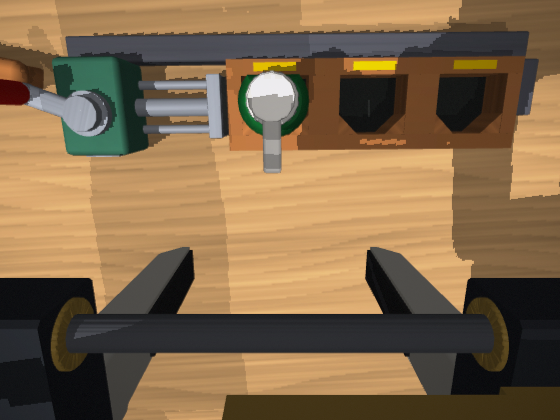

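```bash
sed -i 's/>.130)&(W\[...,2\]<.15)/>.130)\&(W[...,2]<.17)/' bot.py; python3 bot.py .6347 .0521; python3 - <<'E'
from h import *
a,d=read_camera("wrist");W=cloud("wrist",d)
P=W[(np.hypot(W[...,0]-.6347,W[...,1]-.0521)<.01)&(W[...,2]>.12)&(W[...,2]<.2)];print(len(P),np.percentile(P[:,2],[5,50,95]))
A=np.c_[P[:,:2]-P[:,:2].mean(0),np.ones(len(P))];print("slope",np.linalg.lstsq(A,P[:,2],rcond=None)[0])
P=W[(np.hypot(W[...,0]-.65,W[...,1]+.031)<.2)&(abs(W[...,2]-.042)<.006)];print(np.median(P[:,2]))
E
```

```text
t 22.1 tcp [0.553  0.0516 0.1989] yaxis -1.635 z [-0.004  0.002 -1.   ] F [-0.8 -0.4  0.1] op 0.09 q [-0.    0.02  1.64  0.    1.48  1.63]
[272.57140137  95.99434027] [] [(0.96, [0.6321, 0.0538, 0.0071]), (0.64, [0.6456, -0.115, 0.0074])]
head n 2845
rect ((619.4215087890625, 56.97553253173828), (27.241714477539062, 56.75297927856445), 75.03307342529297)
fit axis [0.6352 0.0531] yaw -0.054 cost 0.014 maxreach 0.0449
body n 12003 [0.64614718 0.04868993 0.03621528]
collar n 83 [0.6257 0.0485 0.0905] [np.float64(0.6138), np.float64(0.032), np.float64(0.646), np.float64(0.0737)]
1037 [0.14961125 0.15072153 0.15187177]
slope [ 0.00287302 -0.00173735  0.15073025]
0.04170197368075061
```

Bottle B is seated: head top 0.1507 (expected 0.151), yaw −0.054, upright, axis within 1 mm. Next is bottle A.

Request:
{"op": "apply_moves", "data": {"commands": [-1.2,-4.9,1,0,0,0.152,9.3,-1.2,-4.9,1,0,0,0.152,9.3,-1.2,-4.9,1,0,0,0.152,9.3,-1.2,-4.9,1,0,0,0.152,9.3,-1.2,-4.9,1,0,0,0.152,9.3,-1.2,-4.9,0.5,0,0,0.152,9.3,-1.2,-4.9,0,0,0,0.152,9.3,-1.2,-4.9,0,0,0,0.152,9.3]}}

```text
t: 23.3
tool_pos: [0.4544, -0.3492, 0.2551]
orientation: [2.593, 1.767, -0.008]
force: [0.7, -1.0, -0.1]
opening: 0.0929
```

Request:
{"op": "apply_moves", "data": {"commands": [-1.2,-4.9,0,0,0,0.152,9.3,-1.2,-4.9,0,0,0,0.152,9.3,0,0,0,0,0,0,9.3]}}

```text
t: 23.68
tool_pos: [0.4277, -0.4541, 0.254]
orientation: [2.286, 2.149, -0.007]
force: [-0.6, 0.5, 1.1]
opening: 0.0931
```

```bash
python3 bot.py .4273 -.3556 wrist pics/w5.png;python3 bot.py .4273 -.3556 scene
```

```text
t 23.68 tcp [ 0.4277 -0.4541  0.254 ] yaxis -0.062 z [-0.001 -0.006 -1.   ] F [-0.6  0.5  1.1] op 0.0931 q [-0.89  0.18  1.37 -0.    1.59 -0.83]
[268.99337642  79.16093348] [] [(0.78, [0.4346, -0.3515, 0.0001])]
head n 1810
rect ((430.4451599121094, -371.6767578125), (26.83987045288086, 58.266624450683594), 4.356317043304443)
fit axis [ 0.4292 -0.356 ] yaw 1.448 cost 0.007 maxreach 0.045
body n 578 [ 0.42918359 -0.35983292  0.07684405]
collar n 184 [ 0.431  -0.3592  0.116 ] [np.float64(0.412), np.float64(-0.3732), np.float64(0.4466), np.float64(-0.3387)]
t 23.82 tcp [ 0.4296 -0.4505  0.2546] yaxis -0.062 z [ 0.    -0.005 -1.   ] F [ 0.5 -0.  -0.9] op 0.0931 q [-0.89  0.17  1.37 -0.    1.59 -0.83]
[145.47980844 171.80124839] [] [(0.81, [0.43, -0.3546, 0.0022]), (0.78, [0.6297, 0.049, 0.0102]), (0.64, [0.3238, -0.4375, 0.0024]), (0.55, [0.6365, 0.0492, 0.1175])]
head n 169
rect ((425.2403259277344, -372.470947265625), (56.88372802734375, 28.126495361328125), 74.21807861328125)
fit axis [ 0.4294 -0.3574] yaw 1.445 cost 0.226 maxreach 0.0449
body n 308 [ 0.44436403 -0.3545528   0.05366426]
collar n 99 [ 0.4401 -0.3544  0.1052] [np.float64(0.4149), np.float64(-0.3746), np.float64(0.4481), np.float64(-0.3408)]
```

View pics/w5.png

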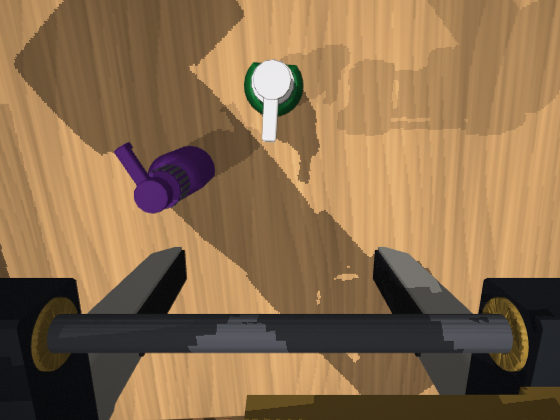

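Request:
{"op": "apply_moves", "data": {"commands": [0,4.7,-1,0,0,-0.06,7,0,4.6,-2,0,0,0,7,0,0,-2,0,0,0,6,0,0,0,0,0,0,6]}}

```text
t: 24.48
tool_pos: [0.4318, -0.3515, 0.2048]
orientation: [2.343, 2.082, -0.006]
force: [-0.4, -0.6, 0.8]
opening: 0.061
```

```bash
python3 -c "
from h import *
st()"
```

```text
t 24.48 tcp [ 0.4318 -0.3515  0.2048] yaxis -0.118 z [ 0.002 -0.008 -1.   ] F [-0.4 -0.6  0.8] op 0.061 q [-0.77  0.01  1.64 -0.    1.49 -0.65]
```

Request:
{"op": "apply_moves", "data": {"commands": [-0.3,-0.5,-3,0.008,0,0,6,0,0,-4,0,0,0,6,0,0,-3,0,0,0,6,0,0,-1.3,0,0,0,6,0,0,0,0,0,0,6]}}

```text
t: 25.1
tool_pos: [0.4317, -0.3619, 0.0953]
orientation: [2.342, 2.077, 0.003]
force: [1.1, -0.2, -0.2]
opening: 0.06
```

```bash
python3 -c "
from h import *
st()"
```

```text
t 25.1 tcp [ 0.4317 -0.3619  0.0953] yaxis -0.12 z [ 0.009 -0.007 -1.   ] F [ 1.1 -0.2 -0.2] op 0.06 q [-0.79  0.11  1.74  0.    1.28 -0.67]
```

Request:
{"op": "apply_moves", "data": {"commands": [-0.25,0.55,-0.6,0.007,0.009,0,6,0,0,0,0,0,0,6]}}

```text
t: 25.35
tool_pos: [0.4303, -0.3576, 0.0917]
orientation: [2.348, 2.082, -0.001]
force: [0.4, -1.7, -0.1]
opening: 0.0601
```

```bash
python3 -c "
from h import *
st()"
```

```text
t 25.35 tcp [ 0.4303 -0.3576  0.0917] yaxis -0.12 z [ 0.002 -0.003 -1.   ] F [ 0.4 -1.7 -0.1] op 0.0601 q [-0.78  0.12  1.74 -0.    1.28 -0.66]
```

Request:
{"op": "apply_moves", "data": {"commands": [-0.1,0.15,-0.3,0,0,0,6,0,0,0,0,0,0,2.5,0,0,0,0,0,0,2.5,0,0,0,0,0,0,2.5,0,0,0,0,0,0,2.5], "squeeze": 25}}

```text
t: 25.98
tool_pos: [0.4305, -0.357, 0.0907]
orientation: [2.345, 2.08, -0.0]
force: [0.0, 0.3, 0.3]
opening: 0.0271
```

```bash
python3 -c "
from h import *
st()"
```

```text
t 25.98 tcp [ 0.4305 -0.357   0.0907] yaxis -0.12 z [ 0.005 -0.005 -1.   ] F [0.  0.3 0.3] op 0.0271 q [-0.78  0.11  1.75 -0.    1.27 -0.66]
```

Opening is 27 mm, not 34, so the bottle may have been knocked aside. Checking.

```bash
python3 - <<'E'
from h import *
a,_=read_camera("wrist");b,_=read_camera("scene")
print(spot("bottle0","scene"))
cv2.imwrite("pics/w6.png",np.hstack([cv2.resize(a,(400,300)),cv2.resize(b[100:250,50:250],(400,300))]))
st()
E
```

```text
[(0.76, [0.45, -0.3307, 0.003]), (0.68, [0.3203, -0.4368, 0.0022]), (0.58, [0.6308, 0.0508, 0.0108]), (0.57, [0.6337, 0.0906, 0.0225])]
t 26.12 tcp [ 0.4304 -0.357   0.0906] yaxis -0.12 z [ 0.004 -0.005 -1.   ] F [ 0.5 -0.2  0.1] op 0.0255 q [-0.78  0.11  1.75 -0.    1.28 -0.66]
```

View pics/w6.png

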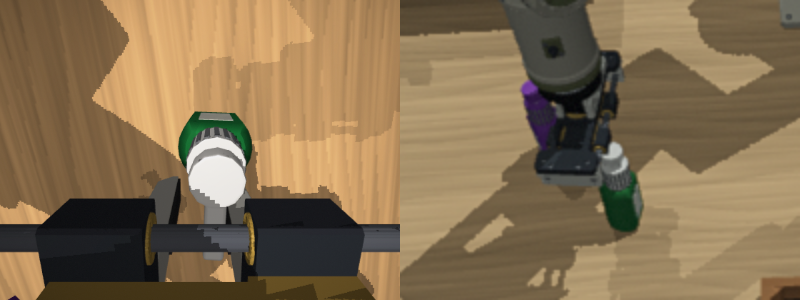

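The bottle was knocked to about (0.45, −0.33). I'll stop closing, back off, rise and look again.

Request:
{"op": "apply_moves", "data": {"commands": [0,-1,0,0,0,0,2.7,0,-2,0,0,0,0,3,0,-2.5,1,0,0,0,5,0,-2,4,0,0,0,7,0,-1,6,0,0,0,9,1,0,5,0,0,0,9,1,0,0.5,0,0,0,9,0,0,0,0,0,0,9]}}

```text
t: 27.12
tool_pos: [0.4473, -0.4465, 0.2568]
orientation: [2.351, 2.083, -0.002]
force: [0.1, -0.2, 0.4]
opening: 0.0854
```

```bash
python3 bot.py .451 -.33 wrist; python3 bot.py .451 -.33 scene
```

```text
t 27.12 tcp [ 0.4473 -0.4465  0.2568] yaxis -0.121 z [-0.    -0.001 -1.   ] F [ 0.1 -0.2  0.4] op 0.0854 q [-0.87  0.2   1.34 -0.    1.6  -0.74]
[265.18634899  51.26179998] [] [(0.83, [0.3236, -0.4385, -0.0046]), (0.56, [0.4526, -0.3374, 0.0007])]
head n 1866
rect ((446.3818664550781, -353.359375), (57.708580017089844, 26.974964141845703), 81.41259765625)
fit axis [ 0.4486 -0.338 ] yaw 1.225 cost 0.008 maxreach 0.045
body n 625 [ 0.44961283 -0.34467082  0.07508862]
collar n 266 [ 0.4525 -0.3452  0.1142] [np.float64(0.4311), np.float64(-0.3553), np.float64(0.4658), np.float64(-0.3242)]
t 27.27 tcp [ 0.4464 -0.4458  0.2556] yaxis -0.121 z [-0.002  0.001 -1.   ] F [ 0.1 -0.7 -0.3] op 0.0892 q [-0.87  0.2   1.34 -0.    1.6  -0.74]
[155.31442995 178.60281613] [(0.32, [0.6349, 0.0475, 0.116])] [(0.97, [0.6317, 0.0508, 0.0098]), (0.77, [0.4486, -0.3353, 0.0021]), (0.66, [0.3253, -0.4377, 0.0033]), (0.28, [0.4496, -0.3341, 0.1102])]
head n 170
rect ((446.4101867675781, -353.09716796875), (59.068511962890625, 28.806127548217773), 78.41374969482422)
fit axis [ 0.45   -0.3381] yaw 1.243 cost 0.15 maxreach 0.0452
body n 300 [ 0.46451213 -0.33370333  0.053331  ]
collar n 97 [ 0.4602 -0.3346  0.1053] [np.float64(0.4366), np.float64(-0.3543), np.float64(0.4682), np.float64(-0.3205)]
```

Request:
{"op": "apply_moves", "data": {"commands": [0.1,5.2,-1,0,0,-0.11,7,0.1,5,-2,0,0,-0.108,7,0,0,-2,0,0,0,6,0,0,0,0,0,0,6]}}

```text
t: 27.92
tool_pos: [0.4461, -0.3397, 0.2006]
orientation: [-2.566, -1.8, 0.003]
force: [0.0, -0.7, 0.2]
opening: 0.0606
```

```bash
python3 -c "
from h import *
st()
a,d=read_camera('scene');print(spot('bottle0','scene'))"; python3 bot.py .449 -.338 scene | grep fit
```

```text
t 27.93 tcp [ 0.4461 -0.3397  0.2006] yaxis -0.348 z [-0.006  0.005 -1.   ] F [ 0.  -0.7  0.2] op 0.0606 q [-0.74  0.04  1.62 -0.    1.49 -0.39]
[(0.84, [0.3225, -0.4381, 0.0025]), (0.82, [0.45, -0.3345, 0.0002]), (0.57, [0.627, -0.1174, 0.009])]
fit axis [ 0.4506 -0.338 ] yaw 1.226 cost 0.099 maxreach 0.045
```

Request:
{"op": "apply_moves", "data": {"commands": [0.2,0.4,-3,0,0,0,6,0,0,-4,0,0,0,6,0,0,-3,0,0,0,6,0,0,0,0,0,0,6]}}

```text
t: 28.68
tool_pos: [0.4514, -0.342, 0.1063]
orientation: [2.571, 1.796, 0.002]
force: [-0.5, 0.3, -0.1]
opening: 0.0599
```

```bash
python3 -c "
from h import *
st()"
```

```text
t 28.68 tcp [ 0.4514 -0.342   0.1063] yaxis -0.351 z [ 0.004 -0.004 -1.   ] F [-0.5  0.3 -0.1] op 0.0599 q [-0.74  0.12  1.71 -0.    1.31 -0.39]
```

Request:
{"op": "apply_moves", "data": {"commands": [-0.25,0.5,-1,0.004,0.004,0.01,6,-0.1,0.1,-0.7,0,0,0,6,0,0,0,0,0,0,6]}}

```text
t: 29.05
tool_pos: [0.4495, -0.3377, 0.0925]
orientation: [2.562, 1.809, 0.002]
force: [-0.6, 0.4, -0.4]
opening: 0.0601
```

```bash
python3 -c "
from h import *
st()"
```

```text
t 29.05 tcp [ 0.4495 -0.3377  0.0925] yaxis -0.341 z [ 0.004 -0.004 -1.   ] F [-0.6  0.4 -0.4] op 0.0601 q [-0.74  0.12  1.74  0.    1.28 -0.39]
```

Spot on. Close and lift.

Request:
{"op": "apply_moves", "data": {"commands": [0,0,-0.3,0,0,0,3,0,0,0,0,0,0,2.5,0,0,0,0,0,0,2.5,0,0,0,0,0,0,2.5,0,0,0,0,0,0,2.5,0,0,0,0,0,0,2.5], "squeeze": 25}}

```text
t: 29.8
tool_pos: [0.4503, -0.3384, 0.0908]
orientation: [2.56, 1.808, 0.003]
force: [-0.4, 1.0, -0.7]
opening: 0.0338
```

```bash
python3 -c "
from h import *
st()"
```

```text
t 29.8 tcp [ 0.4503 -0.3384  0.0908] yaxis -0.341 z [ 0.006 -0.005 -1.   ] F [-0.4  1.  -0.7] op 0.0338 q [-0.74  0.12  1.74  0.    1.28 -0.39]
```

Request:
{"op": "apply_moves", "data": {"commands": [0,0,3,0,0,0,2.5,0,0,4,0,0,0,2.5,0,0,4,0,0,0,2.5,1,2.7,1,0,0,-0.161,2.5,1,2.7,0,0,0,-0.161,2.5,1,2.7,0,0,0,-0.161,2.5,1,2.7,0,0,0,-0.161,2.5,1,2.7,0,0,0,-0.161,2.5]}}

```text
t: 30.8
tool_pos: [0.4987, -0.1997, 0.2122]
orientation: [3.077, 0.618, 0.001]
force: [0.3, 0.1, -2.5]
opening: 0.0339
```

Request:
{"op": "apply_moves", "data": {"commands": [1,2.7,0,0,0,-0.161,2.5,1,2.7,0,0,0,-0.161,2.5,1,2.7,0,0,0,-0.161,2.5,0,0,0,0,0,0,2.5,0,0,0,0,0,0,2.5]}}

```text
t: 31.42
tool_pos: [0.5288, -0.1141, 0.2107]
orientation: [3.135, -0.155, -0.004]
force: [0.4, -0.2, -2.2]
opening: 0.0335
```

```bash
python3 pock.py
```

```text
t 31.43 tcp [ 0.5288 -0.1141  0.2107] yaxis -1.67 z [-0.003 -0.002 -1.   ] F [ 0.4 -0.2 -2.2] op 0.0335 q [-0.31 -0.02  1.66 -0.    1.5   1.36]
outer 951 size 0.076 0.2494 centre [ 0.6264 -0.0316] rect 86.84392547607422
hole 212 size 0.0503 0.0573 centre [ 0.6304 -0.0326] rect 86.90160369873047
hole 210 size 0.0502 0.0582 centre [ 0.6258 -0.1156] rect 86.93269348144531
```

Request:
{"op": "apply_moves", "data": {"commands": [4.8,-0.1,-1,0,0,0.04,2.5,4.8,-0.1,-1,0,0,0,2.5,0,0,0,0,0,0,2.5,0,0,0,0,0,0,2.5]}}

```text
t: 31.98
tool_pos: [0.6247, -0.1204, 0.1877]
orientation: [3.138, -0.09, -0.01]
force: [0.1, -0.3, -2.3]
opening: 0.0337
```

```bash
python3 -c "
from h import *
st()"
```

```text
t 31.98 tcp [ 0.6247 -0.1204  0.1877] yaxis -1.628 z [-0.007 -0.002 -1.   ] F [ 0.1 -0.3 -2.3] op 0.0337 q [-0.27  0.25  1.41 -0.    1.49  1.36]
```

Request:
{"op": "apply_moves", "data": {"commands": [0.1,0.5,-1.5,0,-0.005,0,2.5,0,0,-2.2,0,0,0,2.5,0,0,0,0,0,0,2.5]}}

```text
t: 32.35
tool_pos: [0.624, -0.1158, 0.1505]
orientation: [3.137, -0.09, 0.002]
force: [0.1, -0.2, -1.7]
opening: 0.0334
```

```bash
python3 -c "
from h import *
st()"
```

```text
t 32.35 tcp [ 0.624  -0.1158  0.1505] yaxis -1.628 z [ 0.001 -0.003 -1.   ] F [ 0.1 -0.2 -1.7] op 0.0334 q [-0.26  0.26  1.47 -0.    1.41  1.37]
```

Request:
{"op": "apply_moves", "data": {"commands": [0.05,0,-1,0,0,0,2.5,0,0,-1,0,0,0,2.5,0,0,-0.8,0,0,0,2.5]}}

```text
t: 32.72
tool_pos: [0.6255, -0.116, 0.124]
orientation: [3.136, -0.09, 0.009]
force: [0.2, 0.2, -2.4]
opening: 0.0335
```

```bash
python3 -c "
from h import *
st()"
```

```text
t 32.73 tcp [ 0.6255 -0.116   0.124 ] yaxis -1.628 z [ 0.006 -0.004 -1.   ] F [ 0.2  0.2 -2.4] op 0.0335 q [-0.26  0.28  1.49 -0.    1.36  1.37]
```

Request:
{"op": "apply_moves", "data": {"commands": [-0.1,0,-0.8,0,0.006,0,2.5,-0.05,0,-0.8,0,0,0,2.5,-0.05,0,-0.6,0,0,0,2.5]}}

```text
t: 33.1
tool_pos: [0.6244, -0.1163, 0.1011]
orientation: [3.136, -0.09, 0.003]
force: [1.6, 0.0, -0.0]
opening: 0.0336
```

```bash
python3 -c "
from h import *
st()"
```

```text
t 33.1 tcp [ 0.6244 -0.1163  0.1011] yaxis -1.628 z [ 0.001 -0.005 -1.   ] F [ 1.6  0.  -0. ] op 0.0336 q [-0.26  0.3   1.51 -0.    1.33  1.37]
```

Almost down. A little further, then release and back off.

Request:
{"op": "apply_moves", "data": {"commands": [0,0,-0.25,0,0,0,2.5,0,0,0,0,0,0,6,0,0,0,0,0,0,6,0,0,0,0,0,0,6,0,0,3,0,0,0,6,0,0,5,0,0,0,7,-4,2,2,0,0,0,8,-4,3,0,0,0,0,9]}}

```text
t: 34.1
tool_pos: [0.5431, -0.0667, 0.2006]
orientation: [3.136, -0.094, -0.0]
force: [1.5, 0.3, -0.1]
opening: 0.0858
```

```bash
python3 bot.py .6258 -.1153 wrist pics/w7.png|grep fit; python3 pock.py; python3 - <<'E'
from h import *
a,d=read_camera("wrist");W=cloud("wrist",d)
for c in((.6258,-.1153),(.6352,.053)):
    P=W[(np.hypot(W[...,0]-c[0],W[...,1]-c[1])<.01)&(W[...,2]>.12)&(W[...,2]<.2)];print(len(P),np.median(P[:,2]))
    A=np.c_[P[:,:2]-P[:,:2].mean(0),np.ones(len(P))];print("slope",np.linalg.lstsq(A,P[:,2],rcond=None)[0].round(4))
b,d=read_camera("top");W=cloud("top",d)
print("caddy",rect(W,.038,.046,(.5,.7,-.18,.098))[1]);print("knob",rect(W,.085,.125,(.55,.75,.225,.31))[1][0])
for q in("bottle0","cup","brush","comb","jaw_pad"):print(q,spot(q,"top"))
E
python3 bot.py .6352 .0531 wrist|grep fit
```

```text
fit axis [ 0.619  -0.1105] yaw -0.069 cost 0.007 maxreach 0.045
t 34.25 tcp [ 0.5414 -0.0653  0.1986] yaxis -1.628 z [-0.004 -0.003 -1.   ] F [-0.1 -0.8 -0.4] op 0.0897 q [-0.21 -0.    1.66 -0.    1.48  1.42]
outer 96 size 0.0346 0.0107 centre [ 0.6005 -0.1505] rect 86.73687744140625
outer 1112 size 0.0757 0.2493 centre [ 0.6278 -0.0322] rect 86.76839447021484
hole 215 size 0.0497 0.0579 centre [ 0.6318 -0.0331] rect 86.75952911376953
1050 0.15073067266010218
slope [-0.003   0.0004  0.1507]
1077 0.1507178069587419
slope [-0.0003  0.1716  0.1502]
caddy ((630.0848388671875, 62.191200256347656), (68.1854019165039, 76.84345245361328), 85.7852554321289)
knob (650.291015625, 247.45269775390625)
bottle0 [(0.92, [0.3256, -0.4381, -0.0032]), (0.74, [0.6342, 0.0519, 0.005])]
cup [(0.59, [0.7769, -0.152, -0.0032])]
brush [(0.87, [0.6955, 0.3554, 0.002]), (0.63, [0.6334, 0.0537, 0.0062]), (0.28, [0.6533, 0.2472, 0.097])]
comb [(0.71, [0.7836, 0.1114, -0.0005])]
jaw_pad []
fit axis [0.6336 0.0529] yaw -0.038 cost 0.008 maxreach 0.045
```

View pics/w7.png

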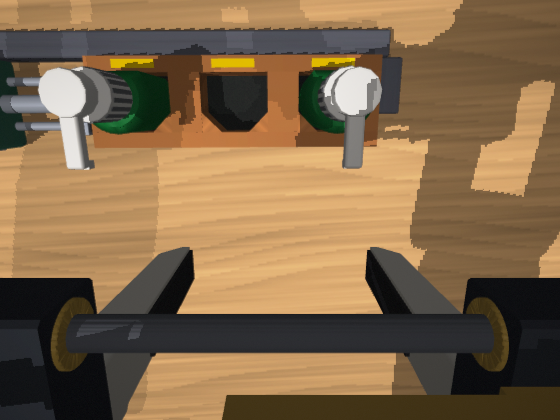

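Both heads are at 0.1507 m, so both are seated. I'll retreat, re-check once with everything at rest, then hand in.

Request:
{"op": "apply_moves", "data": {"commands": [0,2,2,0,0,0,9,-2,1,2,0,0,0,9,0,0,0,0,0,0,9,0,0,0,0,0,0,9]}}

```text
t: 35.3
tool_pos: [0.5236, -0.0334, 0.2419]
orientation: [3.138, -0.092, -0.003]
force: [0.3, -0.3, -0.1]
opening: 0.09
```

```bash
python3 pock.py; python3 bot.py .6258 -.1153 wrist|grep fit;python3 bot.py .6352 .0531 wrist|grep fit; python3 - <<'E'
from h import *
a,d=read_camera("scene");W=cloud("scene",d)
for c in((.6258,-.1153),(.6352,.053)):
    P=W[(np.hypot(W[...,0]-c[0],W[...,1]-c[1])<.02)&(W[...,2]>.12)&(W[...,2]<.2)];print(len(P),P[:,2].max() if len(P) else '')
print(spot("bottle0","scene"),spot("jaw_pad","scene"),spot("caddy","scene"))
close_job()
E
```

```text
t 35.3 tcp [ 0.5236 -0.0334  0.2419] yaxis -1.629 z [-0.002 -0.003 -1.   ] F [ 0.3 -0.3 -0.1] op 0.09 q [-0.16 -0.08  1.66 -0.    1.56  1.47]
outer 80 size 0.0361 0.0025 centre [ 0.6001 -0.1538] rect 86.76062774658203
outer 1013 size 0.0756 0.2427 centre [ 0.6267 -0.0318] rect 86.93599700927734
hole 195 size 0.0495 0.0584 centre [ 0.6301 -0.0317] rect 86.70572662353516
fit axis [ 0.624  -0.1146] yaw -0.066 cost 0.009 maxreach 0.045
fit axis [0.6337 0.0528] yaw -0.046 cost 0.012 maxreach 0.045
219 0.1585599880500257
216 0.1580060592265874
[(0.93, [0.3233, -0.4399, 0.0034]), (0.74, [0.6313, 0.0533, 0.0114]), (0.18, [0.6362, 0.053, 0.0109])] [(0.49, [0.6323, 0.0928, 0.0225]), (0.39, [0.7829, 0.1038, 0.0003])] [(0.65, [0.6278, -0.0328, 0.0042]), (0.55, [0.6338, 0.0494, 0.1144]), (0.54, [0.7831, -0.1502, 0.0046])]
the job is handed in; nothing more can be done
```

I pushed the caddy flush onto the back fence, cranked the handle to its stop, and seated both green bottles. They are in pockets 2 and 0, and no third green bottle was in view. The job is handed in at about 35 s, with the gripper clear of everything.

- **Caddy:** its yaw is about −0.056 rad, the same as the fence, and its centre is within about 3 mm of my estimate of clamp home. I could not read the jaw force directly. The crank's hard stop (about 24 N at the knob, about 14.5 rad by my estimate) and the pad visibly on the caddy are the evidence for the clamping.
- **Bottles:** both head tops measured 0.1507 m (0.151 m is fully home). Yaws were −0.046 and −0.066 rad, and both axes were within about 2 mm of the pocket centres.
- **Knocked bottle:** the second bottle was knocked aside before my first grasp. The fingers closed on nothing, so I re-measured it and gripped it again.
- **Bystanders:** the last network readings put the cup, brush and comb within about 6 mm of where they started. I never gripped the purple look-alike, and it reads the same position as at the start.
- **Checks that disagreed:**
  - One fit of the second bottle was about 8 mm off while the arm was still moving, and the repeat at rest agreed.
  - A tilt check on the first bottle gave a slope of 0.17 late on, which I put down to edge pixels because it had measured level just after placing. I did not repeat it.
  - The scene camera's maximum head heights were about 0.158 m for both bottles, which I took as depth noise.
  - The final scene detection listed only one of the two seated bottles.

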